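# Fetch the boxed-in tin from the jar rack

### The job

The small brass tin is boxed in on the rack by the three tall jars: move all three jars onto the sheet of brown paper, then stand the tin in the middle of the scale's pan, and then put each jar back on the rack in the very place where it stood. Keep everything upright, drop nothing, and do not disturb the mortar, the pen cup or the scoop.

Things in the scene. Friction and masses are not known exactly. Their poses are not given: they have to be found in the camera images.
- jar_red: white plastic jar with a red lid and a red band round its middle: an upright closed cylinder 58 mm across and 125 mm high (lid: the top 26 mm, as wide as the jar), about 0.24 kg. Origin at the centre of its underside, z up. Where it stands on the rack at the start is its own place. Which jar has which spot varies.
- jar_green: white plastic jar with a green lid and a green band round its middle: an upright closed cylinder 58 mm across and 125 mm high (lid: the top 26 mm, as wide as the jar), about 0.24 kg. Origin at the centre of its underside, z up. Where it stands on the rack at the start is its own place.
- jar_blue: white plastic jar with a blue lid and a blue band round its middle: an upright closed cylinder 58 mm across and 125 mm high (lid: the top 26 mm, as wide as the jar), about 0.24 kg. Origin at the centre of its underside, z up. Where it stands on the rack at the start is its own place.
- tin: small closed brass tin, an upright cylinder 48 mm across and 42 mm high, about 0.16 kg. Origin at the centre of its underside, z up. At the start it stands on the rack in the middle of the back row, with a tall jar close on its left, its right and its front (their centres about 60 mm from the tin's) and the rack's back about 13 mm behind it
- rack: fixed steel counter rack, 150 mm deep (its x) and 240 mm wide (its y). Origin at the centre of its underside; x points from its front to its raised back. Its black floor is 12 mm above the table; front and side rims reach 21 mm, the back 57 mm. In its frame the jar spots are near (x, y) = (-26, 0), (34, 62) and (34, -62) mm, the tin near (34, 0)
- paper_sheet: the side area: a bare sheet of brown kraft paper, 300 mm (its x) by 200 mm (its y), 1.5 mm thick, fixed flat on the table. Origin at its centre on the table. To the left or to the right of the rack, nearer the robot; the scale is on the other side
- pan (a point): centre of the top of the weighing pan of the bench scale: a flat round steel disc, 144 mm across, its top 58 mm above the table, rigid, on a white housing 200 mm by 180 mm. The scale is fixed; the pan's x points away from the housing's black display, z up
- mortar: bystander, loose: brass mortar, 100 mm across and 85 mm high, with its pestle leaning in it (141 mm high in all), beyond the rack. Origin at the centre of its underside. Leave it alone
- pen_cup: bystander, loose: grey cup, 72 mm across and 90 mm high, with three pens (130 mm high in all), beyond the rack on the other side. Origin at the centre of its underside. Leave it alone
- scoop: bystander, loose: spoon-shaped brass herb scoop, 160 mm long, lying flat on the table between the robot and the rack; its x runs along its length to the bowl. Leave it alone
There are look-alikes about, which are no part of the job. What is shaped like the jar_blue but pink is not meant.

How it is judged (in metres and radians):
On the way, in this order (a step that is already met when the one before it is completed fails the run):
1. all three jars stand upright and released on the brown paper (x of jar_red in the frame of paper_sheet between -0.14 and 0.14 m and y of jar_red in the frame of paper_sheet between -0.09 and 0.09 m and height (world z) of each of jar_red, jar_green, jar_blue below 0.008 m and linear speed of each of jar_red, jar_green, jar_blue below 0.02 m/s and angle between each of jar_red, jar_green, jar_blue's own z axis and vertical below 0.08 rad and contact force between the fingers and jar_red below 0.05 N and x of jar_green in the frame of paper_sheet between -0.14 and 0.14 m and y of jar_green in the frame of paper_sheet between -0.09 and 0.09 m and contact force between the fingers and jar_green below 0.05 N and x of jar_blue in the frame of paper_sheet between -0.14 and 0.14 m and y of jar_blue in the frame of paper_sheet between -0.09 and 0.09 m and contact force between the fingers and jar_blue below 0.05 N), for 0.2 s.
2. the tin stands upright and released in the middle of the scale's pan (horizontal distance between tin and pan below 0.015 m and z of tin in the frame of pan between -0.004 and 0.006 m and linear speed of tin below 0.02 m/s and angle between tin's own z axis and vertical below 0.08 rad and contact force between the fingers and tin below 0.05 N), for 0.2 s.
At the end, for the whole second after the job is handed in: each jar stands upright, released and at rest on the rack within 15 mm of the place where it stood at the start, and the tin stands upright, released and at rest on the scale's pan with its centre within 15 mm of the pan's centre (all of step 2 and distance of each of jar_red, jar_green, jar_blue from where it was at the start of the episode below 0.015 m and linear speed of each of jar_red, jar_green, jar_blue below 0.02 m/s and angle between each of jar_red, jar_green, jar_blue's own z axis and vertical below 0.08 rad and contact force between the fingers and jar_red below 0.05 N and contact force between the fingers and jar_green below 0.05 N and contact force between the fingers and jar_blue below 0.05 N); the robot touches nothing.
It fails at once if a jar or the tin is dropped (falls free faster than 0.6 m/s, about 18 mm) ((linear speed of jar_red above 0.6 m/s and contact force between the fingers and jar_red below 0.01 N) or (linear speed of jar_green above 0.6 m/s and contact force between the fingers and jar_green below 0.01 N) or (linear speed of jar_blue above 0.6 m/s and contact force between the fingers and jar_blue below 0.01 N) or (linear speed of tin above 0.6 m/s and contact force between the fingers and tin below 0.01 N)).
It fails at once if a jar or the tin is tipped by more than 0.5 rad (angle between any of jar_red, jar_green, jar_blue, tin's own z axis and vertical above 0.5 rad).
It fails at once if the mortar, the pen cup or the scoop is shifted by more than 20 mm or knocked over (distance of any of mortar, pen_cup, scoop from where it was at the start of the episode above 0.02 m or angle between any of mortar, pen_cup's own z axis and vertical above 0.5 rad).
It also fails if it takes over 147 s, if anything falls off the work surface, if the arm or the gripper's body presses on something with over 40 N, if the wrist force passes 120 N, or if a joint passes its speed limit or range.

### The arm

A 6-joint arm with a two-finger parallel gripper is mounted at the origin on the work surface. World frame = base frame: x ahead of the robot, y to its left, z up, the work surface at z = 0. Lengths are in m, angles in degrees, forces in N, time in s.
With the tool pointing down it reaches from about 0.3 to 0.875 m from the base axis. Payload 6.4 kg.
Tool frame: the origin (TCP) lies where the fingers leave the gripper's body, on its centre line; the fingertips stand 64 mm ahead of it and the grasp point (between the pads) lies 45 mm ahead of it; z points along the fingers, y is the line along which they close (so a half turn about z gives the same grasp; the last joint's range is limited). The gripper opens to 88 mm and grips with 3 to 60 N. Pads are 18 mm wide; open, the fingers measure 123 mm over their backs; the gripper's body (75 mm by 187 mm) begins 45 mm behind the grasp point.
Start: joints at [-83.039, 10.359, 92.074, -0, 77.567, -11.82], TCP at [0.185, -0.544, 0.303] pointing down, gripper open.
Joint ranges: [-171.53, 171.53], [-51.25, 118.39], [17.06, 147.69], [-65.23, 245.23], [0, 150.52], [-178.68, 178.68]. Speed limits (degrees/s): [147.25, 147.25, 172.46, 180, 180, 180].

### API

Orientations are given as a 3x3 rotation matrix whose columns are the frame's x, y, z axes.
In Python, from plant import reach, servo_line, movej, open_gripper, close, hold, inverse_kinematics, camera, MotionError, sign_off, current_time_s, current_joint_pos, current_dq, current_joint_efforts, current_tool_pos, current_tcp_rot, current_ft_force, current_moment, current_opening, current_grasp_force gives the robot as it stands. Calls block until the motion is done:
- reach(position, orientation): joint-space move of the TCP to a pose.
- servo_line(position, ori=None, feed=0.15): straight line of the TCP; ori=None keeps the orientation; feed is the mean speed in m/s.
- movej(angles): joint-space move.
- open_gripper() and close(strength=None): open the fingers fully, or close them until they stop; strength is the grip in N (None keeps the last).
- hold(seconds).
- inverse_kinematics(position, orientation): joint angles nearest the present ones, or None.
- camera(name): name is "side" or "top" or "wrist"; returns a dict with "pixels" (420x560x3 uint8, blue, green, red), "range_z" (420x560 float32, m along the optical axis (not along the pixel's ray), 0 where there is no reading), "intrinsics" (3x3 intrinsics, pixels), "R" (3x3) and "t" (3): a world point X has camera coordinates R X + t. Camera axes: x right, y down, z forward; pixel columns grow to the right and rows downward; lengths in m; the calibration is good to about 2 mm. The wrist camera is an equidistant fisheye: a pixel r from the principal point sees the ray r / f radians off the axis. A picture is of the moment at which its call begins.
A pose or a line that the arm cannot do raises MotionError and nothing moves.
- sign_off(): hands the job in; it is judged then, once.
Readings, each from a call of its own:
- current_time_s(): time.
- current_joint_pos(): joint angles.
- current_dq(): joint speeds.
- current_joint_efforts(): joint torques, N m.
- current_tool_pos(): TCP position.
- current_tcp_rot(): TCP orientation.
- current_ft_force(): force on the tool from outside, world axes, zero at the start.
- current_moment(): the same for the moment, N m.
- current_opening(): finger opening in m.
- current_grasp_force(): force on a finger pad.
Only numpy, scipy, OpenCV 4.12 (cv2) and the standard library are available. Lean on these libraries where they do the work, as an engineer would, in place of code of your own. Each camera call takes 0.05 s, during which the arm holds its last target. There are 200 camera calls.

## Working session

There is one attempt and no reset: what is moved stays moved. The work goes in short steps, each a Python script; the robot and the scene stay as the last script left them, time stands still between calls to the robot, and variables do not carry over. Pictures are saved under pics/ and viewed, at most 14 in all, crops included, and the job is handed in when it is done.

```bash
mkdir -p pics; python3 - <<'E'
from plant import *
import cv2,numpy as np,pickle
for n in("top","side"):
    c=camera(n);cv2.imwrite(f"pics/{n}0.png",cv2.resize(c["pixels"],(784,588)));pickle.dump(c,open(f"{n}0.pkl","wb"))
    print(n,c["intrinsics"],c["R"],c["t"])
E
```

```text
top [[531.96499624   0.         289.74439811]
 [  0.         531.96499624 209.57350342]
 [  0.           0.           1.        ]] [[-0.026234   -0.99963054  0.00711083]
 [-0.98869134  0.02489495 -0.147884  ]
 [ 0.14765234 -0.01091    -0.98897915]] [0.01950067 0.57075487 1.07906852]
side [[515.24302514   0.         275.59666286]
 [  0.         515.24302514 205.45771254]
 [  0.           0.           1.        ]] [[-0.69626305 -0.71750625  0.02006357]
 [-0.51479532  0.47968458 -0.71055505]
 [ 0.50020351 -0.50506186 -0.70335551]] [0.41139199 0.35519604 0.94894468]
```

View pics/top0.png

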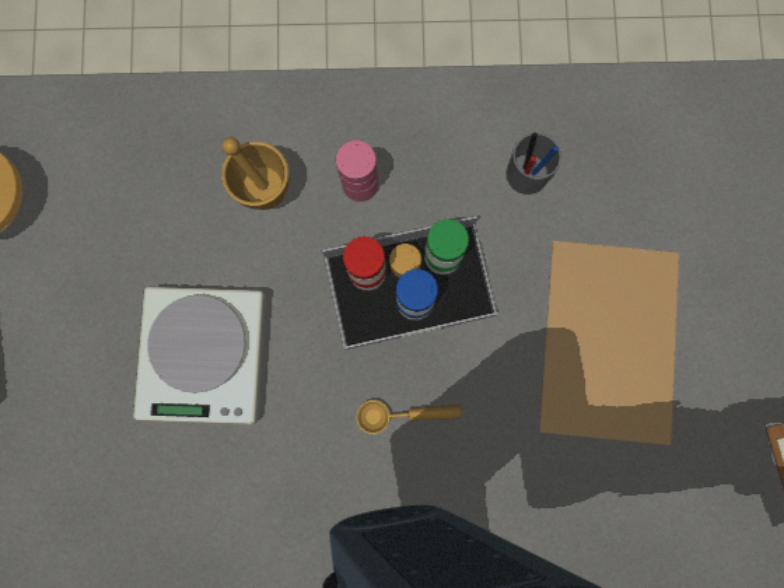

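View pics/side0.png

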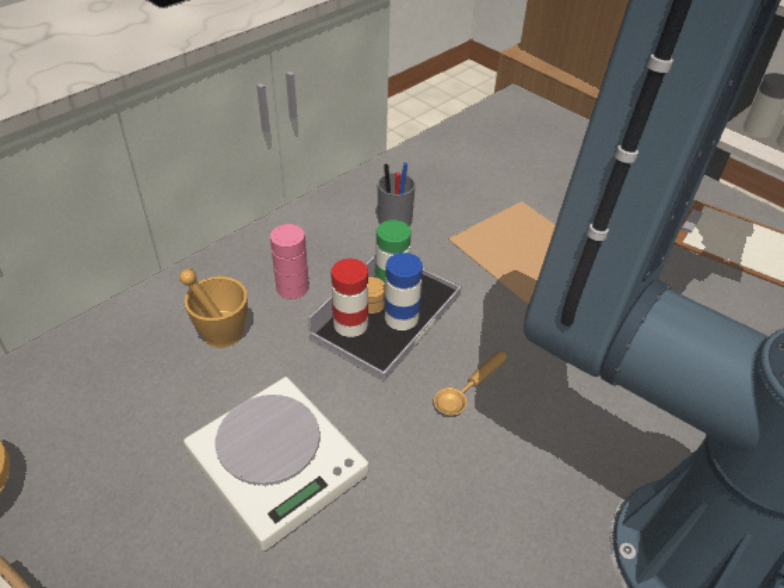

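The jars are red (364,256), green (447,240) and blue (417,288), and the tin is at (405,259). The look-alike is the pink jar at (357,170), outside the rack. The brass mortar (255,175) and scoop (373,416) are bystanders. The pan is at (197,343) and the paper at (612,340). I'll measure from the depth image and check one close crop.

```bash
cat >meas.py <<'E'
import cv2,numpy as np
def cloud(c):
    K,R,t=c["intrinsics"],c["R"],c["t"];z=c["range_z"]
    v,u=np.mgrid[:z.shape[0],:z.shape[1]]
    P=np.stack([(u-K[0,2])/K[0,0]*z,(v-K[1,2])/K[1,1]*z,z],-1)
    return (P-t)@R
def px(c,u,v,h):
    K,R,t=c["intrinsics"],c["R"],c["t"]
    d=R.T@np.linalg.solve(K,[u,v,1]);o=-R.T@t
    return o+d*(h-o[2])/d[2]
def top(W,u,v,zlo,zhi,r=30):
    m=np.zeros(W.shape[:2],bool);m[max(0,v-r):v+r,max(0,u-r):u+r]=1
    m&=(W[...,2]>zlo)&(W[...,2]<zhi)
    p=W[m];n,l=cv2.connectedComponents(m.astype(np.uint8));k=np.argmax([(l==i).sum() for i in range(1,n)])+1
    p=W[l==k];(cx,cy),rad=cv2.minEnclosingCircle(p[:,:2].astype(np.float32))
    return np.round([cx,cy,rad,*p.mean(0)],4)
E
python3 - <<'E'
import pickle,cv2
from meas import *
c=pickle.load(open("top0.pkl","rb"));W=cloud(c);s=1/1.4
for n,u,v,a,b,r in [("red",364,256,.13,.145,22),("green",447,240,.13,.145,22),("blue",417,288,.13,.145,22),("tin",405,259,.047,.060,16),("pan",197,343,.053,.064,50)]:
    print(n,top(W,int(u*s),int(v*s),a,b,r))
for u,v,h in [(553,241,.0015),(679,253,.0015),(670,444,.0015),(541,432,.0015),(346,347,.021),(496,314,.021),(325,251,.057),(477,219,.057)]:
    print(u,v,px(c,u*s,v*s,h).round(3))
cv2.imwrite("pics/crop.png",cv2.resize(c["pixels"][140:255,220:365],None,fx=5,fy=5,interpolation=cv2.INTER_CUBIC))
E
```

```text
red [0.6112 0.064  0.0289 0.6108 0.064  0.136 ]
green [ 0.6334 -0.0542  0.0294  0.6329 -0.0538  0.1358]
blue [ 0.5634 -0.0087  0.0289  0.5631 -0.0086  0.136 ]
tin [0.6227 0.0052 0.0239 0.6238 0.0058 0.0531]
pan [0.5036 0.316  0.0721 0.5031 0.3153 0.0572]
553 241 [ 0.655 -0.231  0.002]
679 253 [ 0.631 -0.429  0.002]
670 444 [ 0.336 -0.391  0.002]
541 432 [ 0.359 -0.196  0.002]
346 347 [0.494 0.097 0.021]
496 314 [ 0.539 -0.133  0.021]
325 251 [0.636 0.124 0.057]
477 219 [ 0.68  -0.106  0.057]
```

View pics/crop.png

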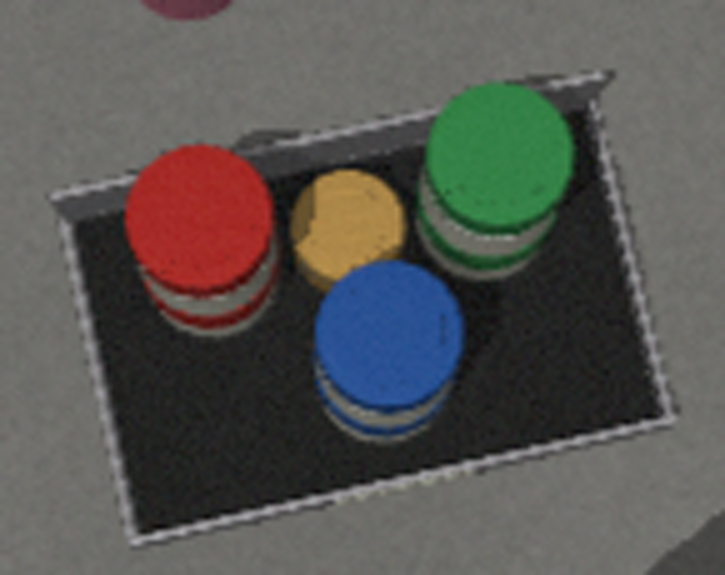

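The crop shows the red, green and blue lids around the uncovered brass tin, inside the rack, with pink outside it. The choice is confirmed. All grasps will close along the rack's y, starting with blue.

```bash
cat >arm.py <<'E'
from plant import *
import numpy as np
ry=np.array([-.0222,.118,0]);ry/=np.linalg.norm(ry)
def rot(s): 
    y=s*ry;z=np.array([0,0,-1.]);return np.stack([np.cross(y,z),y,z],1)
S=min((1,-1),key=lambda s:abs((lambda q:999 if q is None else q[5])(inverse_kinematics([.6,0,.335],rot(s)))))
R=rot(S)
RACK,PAPER,PAN=.012,.0015,.058
JAR=dict(red=(.611,.064),green=(.633,-.054),blue=(.5632,-.0087))
SIDE=dict(blue=(.401,-.300),green=(.495,-.312),red=(.589,-.324))
HI=.335
def go(xy,z,f): servo_line([*xy,z],ori=R,feed=f)
def pick(xy,base,h,N):
    z=base+h+.045
    go(xy,HI,.3); go(xy,z+.05,.2); go(xy,z,.08); close(N)
    print("grip",round(current_opening(),4),round(current_grasp_force(),1),"t",round(current_time_s(),1))
    go(xy,z+.03,.08); go(xy,HI,.25)
def place(xy,base,h):
    z=base+h+.045+.001
    go(xy,HI,.3); print("held",round(current_opening(),4)); go(xy,z+.03,.2); go(xy,z,.04); hold(.2)
    open_gripper(); hold(.2); go(xy,z+.06,.12); go(xy,HI,.3)
    print("placed",np.round(current_ft_force(),1),"t",round(current_time_s(),1))
E
python3 - <<'E'
from arm import *
print(S,inverse_kinematics([*JAR["blue"],HI],R),current_tcp_rot().round(2).tolist())
for p in [*SIDE.values(),*JAR.values(),(.5033,.3157)]:
    for z in (.15,HI): assert inverse_kinematics([*p,z],R) is not None,p
reach([*JAR["blue"],HI],R)
pick(JAR["blue"],RACK,.1,25); place(SIDE["blue"],PAPER,.1)
import cv2
c=camera("top");cv2.imwrite("pics/a1.png",cv2.resize(c["pixels"],(784,588)))
E
```

```text
-1 [-1.29567848e+01  7.37018274e+00  9.16961511e+01 -2.54444375e-14
  8.09336662e+01  6.63883839e+01] [[0.95, 0.32, -0.0], [0.32, -0.95, 0.0], [0.0, -0.0, -1.0]]
grip 0.0573 25.0 t 4.8
held 0.0576
placed [ 0.3 -0.3 -0.7] t 11.4
```

View pics/a1.png

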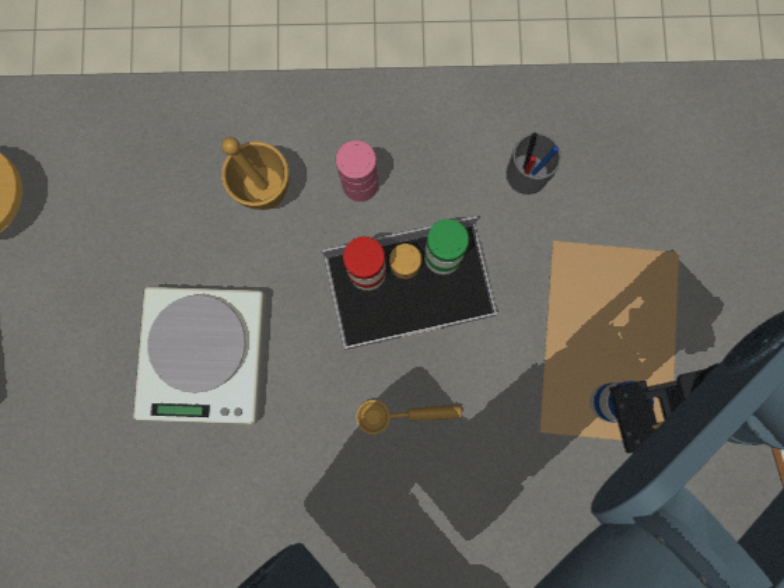

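Blue stands on the paper near (610,402), and nothing else in the picture has moved. Now green and red.

```bash
sed -i 's/^S=.*/S=-1/' arm.py; python3 - <<'E'
from arm import *
import cv2
from meas import *
for n in("green","red"):
    pick(JAR[n],RACK,.1,25); place(SIDE[n],PAPER,.1)
go((.5033,.20),HI,.3)
c=camera("top");cv2.imwrite("pics/a2.png",cv2.resize(c["pixels"],(784,588)))
W=cloud(c)
print("tin",top(W,int(405/1.4),int(259/1.4),.047,.060,20))
for n,(x,y) in SIDE.items():
    p=c["R"]@[x,y,.127]+c["t"];p=c["intrinsics"]@p/p[2];print(n,top(W,int(p[0]),int(p[1]),.12,.135,24))
E
```

```text
grip 0.0572 25.0 t 14.9
held 0.0573
placed [-0.   0.4 -0.1] t 21.4
grip 0.0574 25.0 t 24.9
held 0.0573
placed [ 0.1  0.5 -0.1] t 31.7
tin [0.6227 0.005  0.0239 0.6225 0.0053 0.053 ]
blue [ 0.4021 -0.2999  0.0296  0.4015 -0.2992  0.1252]
green [ 0.4954 -0.3115  0.0291  0.495  -0.3111  0.1252]
red [ 0.5892 -0.3234  0.0299  0.589  -0.3231  0.1252]
```

View pics/a2.png

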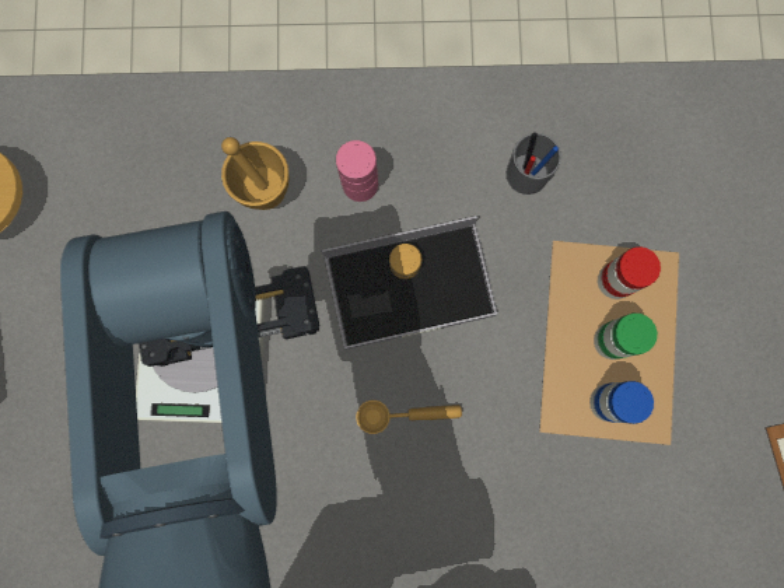

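All three jars stand on the paper: red (632,270), green (628,336) and blue (625,402). The tin is free at (405,259). Next I move the tin to the pan.

```bash
python3 - <<'E'
from arm import *
import cv2
from meas import *
pick((.6228,.0053),RACK,.028,25); place((.5034,.3158),PAN,.028)
go((.5,-.1),HI,.3)
c=camera("top");cv2.imwrite("pics/a3.png",cv2.resize(c["pixels"],(784,588)))
W=cloud(c)
print("tin",top(W,int(197/1.4),int(335/1.4),.09,.11,35))
E
```

```text
grip 0.0471 25.0 t 37.2
held 0.0473
placed [-0.5  0.3 -0.6] t 44.4
tin [0.5036 0.3152 0.0245 0.5033 0.3141 0.0994]
```

View pics/a3.png

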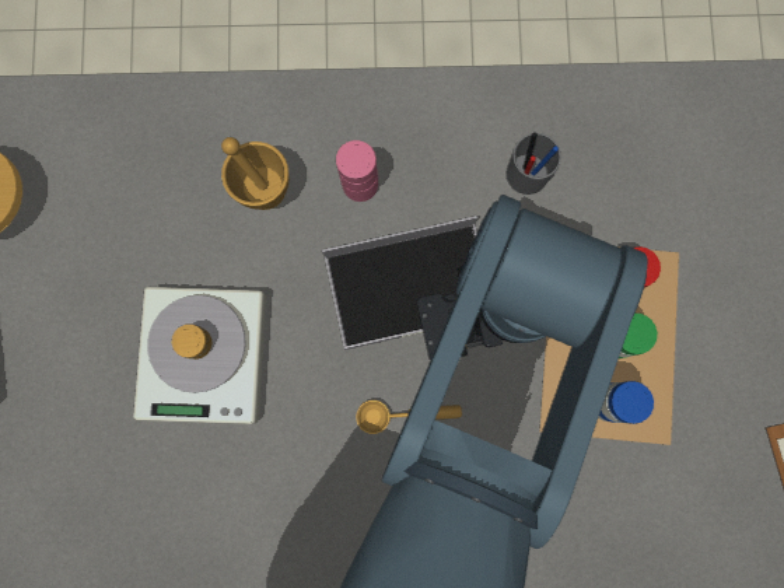

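The tin stands at (190,341), within 1 mm of the pan centre (0.5036, 0.316). Now the jars go back.

```bash
python3 - <<'E'
from arm import *
import cv2
from meas import *
for n in("red","green","blue"):
    pick(SIDE[n],PAPER,.1,25); place(JAR[n],RACK,.1)
go((.40,-.30),HI,.3); hold(.5)
c=camera("top");cv2.imwrite("pics/a4.png",cv2.resize(c["pixels"],(784,588)))
W=cloud(c);s=1/1.4
for n,u,v,a,b,r in [("red",364,256,.13,.145,22),("green",447,240,.13,.145,22),("blue",417,288,.13,.145,22),("tin",190,341,.09,.11,25)]:
    print(n,top(W,int(u*s),int(v*s),a,b,r))
E
```

```text
grip 0.0574 25.0 t 49.1
held 0.0574
placed [ 0.4  0.8 -0.6] t 55.8
grip 0.0573 25.0 t 59.5
held 0.0575
placed [ 0.1  0.2 -1. ] t 65.9
grip 0.0576 25.0 t 69.3
held 0.0576
placed [0.2 0.4 0.1] t 75.9
red [0.6114 0.0637 0.0291 0.6109 0.0637 0.136 ]
green [ 0.6338 -0.0538  0.0295  0.6327 -0.0538  0.1359]
blue [ 0.5636 -0.0091  0.0289  0.5631 -0.0088  0.1361]
tin [0.5037 0.3148 0.0242 0.5032 0.3143 0.0991]
```

View pics/a4.png

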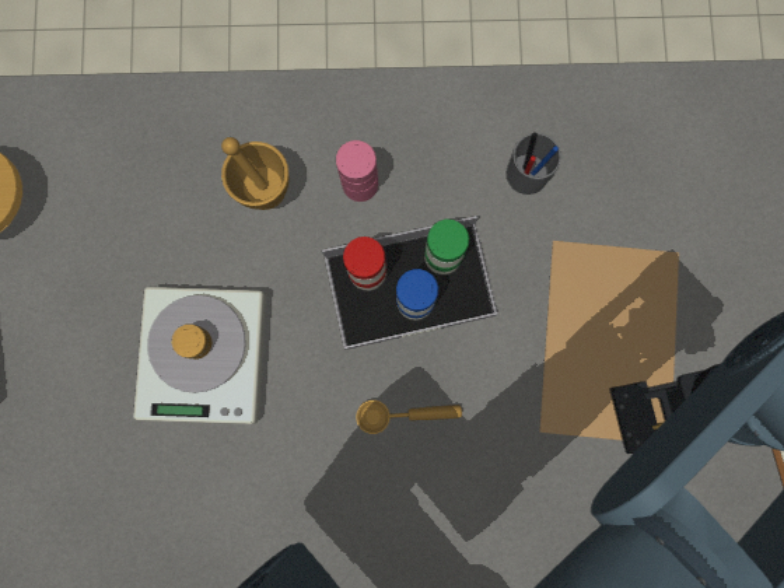

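The jars are back within 1 mm at (364,256), (447,240) and (417,288), and the tin is on the pan at (190,341). The bystanders are unmoved, so I'm handing it in.

```bash
python3 -c "
from plant import *
print(sign_off())"
```

```text
the job is handed in; nothing more can be done
None
```

The job is handed in, with no verdict returned: the last picture shows all three jars back on the rack within about 1 mm of where they started, the tin about 1 mm from the pan's centre, and the mortar, pen cup and scoop where they were, in about 77 s of the 147 s allowed.

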